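# Shut the water main with the long T-key

### The arm

A 6-joint arm with a two-finger parallel gripper is mounted at the origin on the work surface. World frame = base frame: x ahead of the robot, y to its left, z up, the work surface at z = 0. Lengths are in m, angles in rad, forces in N, time in s.
With the tool pointing down it reaches from about 0.35 to 0.85 m from the base axis. Payload 8.1 kg.
Tool frame: the origin (TCP) lies on the mounting face of the last link; the fingertips stand 186 mm ahead of it and the grasp point (between the pads) lies 167 mm ahead of it; z points along the fingers, y is the line along which they close (so a half turn about z gives the same grasp; the last joint's range is limited). The gripper opens to 93 mm and grips with 3 to 60 N. Pads are 15 mm wide; open, the fingers measure 128 mm over their backs; the gripper's body (75 mm by 188 mm) begins 65 mm behind the grasp point.
Start: joints at [1.019, 0.13, 1.488, -0, 1.523, -0.085], TCP at [0.27, 0.536, 0.405] pointing down, gripper open.
Joint ranges: [-2.96, 2.96], [-0.89, 2.26], [0.02, 2.5], [-1.34, 4.48], [0, 2.73], [-2.66, 2.66]. Speed limits (rad/s): [2.39, 2.39, 2.79, 3.14, 3.14, 3.14].

### API

Orientations are given as a rotation vector (axis times angle).
In Python, from plant import read_state, read_camera, camera_params, close_job gives the robot as it stands. The module is installed in compiled form; this text tells all that it offers.
- The arm moves only by the tool servo_tool, never from a script. Its argument "increments" is a list of rows, each an object with "slide": the shift along the tool's x, y, z in mm, a list of three; "dr": the turn, a rotation vector about the tool's x, y, z in rad, a list of three; "jaw": the closure, from 0 (fully open) to 1 (shut). In form: [{"slide": [x, y, z], "dr": [ax, ay, az], "jaw": jaw}, ...]. A call has 1 to 20 rows; each row is the pose to reach, as a shift and turn from the pose commanded when the call began, along the tool's axes at that moment; what a row does not reach only later rows make up. A row lasts 1/10 s, in which the tool goes at most 50 mm and 8.59 degrees, less where a joint would pass 70% of its speed; a pose out of reach is approached as far as the arm can. A call with a gripper value outside its range is refused whole. The fingers move at their own pace and stop on an object; "force" is the grip in N (left out, the last holds). Time passes only in rows, so rows that repeat a pose let the fingers close. It gives the time, the measured TCP pose, the force, the opening and the grip force at its end, in the units of the state.
- read_state(): the state, without advancing time (a new reading comes with each control period).
- read_camera(name): name is "side" or "top" or "wrist"; returns (picture, depth): 384x512x3 uint8, red, green, blue; 384x512 float32, m along the optical axis (not along the pixel's ray), 0 where there is no reading.
- camera_params(name): a dict with "fx", "fy", "cx", "cy" (pixels), "k1" (the pictures are not rectified: a ray, as slopes to the right and down, at radius r is drawn at 1 + k1 r^2 times it, then the intrinsics apply), "rvec" (rotation vector, rad) and "tvec" (3), from world to camera coordinates, as OpenCV has them. Camera axes: x right, y down, z forward; pixel columns grow to the right and rows downward; lengths in m; the calibration is good to about 2 mm. A picture is of the moment at which its call begins: read the wrist's pose just before it. camera_params takes no time and is no camera call; for the wrist camera it gives the pose at the moment of the call.
- close_job(): hands the job in; it is judged then, once.
The state is a dict: "t": time; "q": joint angles; "dq": joint speeds; "joint_torque": joint torques, N m; "tool_pos": TCP position; "orientation": TCP orientation; "force": force on the tool from outside, world axes, zero at the start; "wrist_torque": the same for the moment, N m; "opening": finger opening in m; "gripper_force": force on a finger pad.
Only numpy, scipy, OpenCV 4.12 (cv2) and the standard library are available. Lean on these libraries where they do the work, as an engineer would, in place of code of your own. Each camera call takes 0.05 s, during which the arm holds its last target. There are 200 camera calls.

### The job

Shut off the water main: take the long T-key from its stand, lower it down the round shaft in the steel access panel until its socket drops fully over the square valve stem at the bottom, and turn it clockwise (seen from above) until the valve comes up against its stop, no harder. Feel for the stem gently, never ramming it. Then draw the key out, stand it back in its stand, and leave the other things where they are.

Things in the scene. Friction and masses are not known exactly. Their poses are not given: they have to be found in the camera images.
- key_bar (a point): Long steel T-key, 272 mm tall overall, about 0.42 kg, standing upright in its stand. This point is the middle of its crossbar: a flat-sided bar 140 mm long, 16 mm wide and 20 mm high, level, along this frame's x. The frame's z points up along the shank (15 mm round). The point lies 262 mm above the key's lower end and 10 mm below its top.
- key_tip (a point): Centre of the T-key's lower end, on the shank's axis, 262 mm below key_bar; same axes. The lower end is a steel block 32 x 32 mm outside and 32 mm high, with a blind square hole from below, 20 x 20 mm and 18 mm deep, its sides along this frame's x and y, so parallel and square to the crossbar.
- stand_floor (a point): Key stand, a black steel tube on a round foot 100 mm across, fixed to the table. This point is the centre of the floor inside the tube, 6 mm above the table; the tube is 54 mm wide inside and its rim is 64 mm above this point. The key stands in it, socket down, resting on this floor.
- shaft_mouth (a point): Centre of the open mouth of the shaft, 10 mm above the table, in the fixed 280 mm square steel access panel (4 mm thick; this frame's x and y run along its sides, z up). The shaft is a round plastic sleeve, 64 mm wide inside, straight down. Fully down over the stem, the key's tip is 168 mm below this point; with the socket out of line it rests on the stem's tapered top, 150 to 155 mm below.
- shaft_foot (a point): Point on the shaft's axis 150 mm below its mouth, at the height of the valve stem's top; axes as shaft_mouth. The brass stem is 18 mm square, its last 5 mm tapering to 11 mm. The valve is not fitted true: the stem stands up to 2.5 mm off this point along x and y each, and the valve is turned up to 0.7 rad either way against the panel. The socket fits over it with 0.12 rad of play either way.
- stem (a joint): Turn of the valve stem, rad: 0 open, 1.571 fully shut at a hard stop; grows clockwise seen from above. Starts at 0.8 to 1.05. Turns stiffly (0.25 N m), stays where left. Were the valve fitted true, the stem's flats would lie along the panel's sides at 0 and 1.571; its hidden turn (up to 0.7) adds to this. Pressing on it with over some 25 N, or turning with over 0.6 N m, damages it.
- flashlight_mid (a point): Middle of a grey plastic flashlight, 134 mm long, 36 mm across the head, lying on the panel beside the shaft; x along it. Not part of the job.
- cap_mid (a point): Middle of the aluminium screw cap of the shaft, 80 mm across and 20 mm high with a square boss, lying on the panel on the other side of the shaft. Not part of the job.
- bowl_mid (a point): Middle of a teal collapsible silicone bowl with stepped sides, 124 mm across, 46 mm high, empty, on the table. Not part of the job.
- dish_mid (a point): Middle of a cream ceramic key dish, 116 mm across, 22 mm high, on the table. Not part of the job.
- jar_mid (a point): Middle of a small closed glass jar, 66 mm across, 85 mm high, on the table. Not part of the job.
Things that resemble listed ones, but are neither listed nor needed, are in the scene too. Several things look just like the part that bears stand_floor: the one meant starts farthest to the robot's left.

How it is judged:
By the outcome, as a careful person would: the job done as asked, in the order asked, and still so for the second after the job is handed in, with the robot touching nothing.
It also fails if it takes over 69 s, if anything falls off the work surface, if the arm or the gripper's body presses on something with over 40 N, if the wrist force passes 120 N, or if a joint passes its speed limit or range.

## Working session

There is one attempt and no reset: what is moved stays moved. The work goes in short steps, Python scripts to look and compute and a tool call to move; the robot and the scene stay as the last step left them, time stands still between calls to the robot, and variables do not carry over. Pictures are saved under pics/ and viewed, at most 10 in all, crops included, and the job is handed in when it is done.

Besides the shell and the picture viewer there is one more tool, called as name(argument=value, ...) on one line, values as JSON. servo_tool: Moves the arm, as the interface text tells. Its arguments: {"type":"object","properties":{"increments":{"type":"array"},"force":{"type":"number"}},"required":["increments"]}

```bash
mkdir -p pics
cat > h.py <<'E'
import numpy as np, cv2
from plant import *
from scipy.spatial.transform import Rotation as R
def cast(n,P,u,v,z=None,d=None):
    # pixel -> world on plane z or at depth d
    x=(u-P['cx'])/P['fx'];y=(v-P['cy'])/P['fy'];a,b=x,y
    for _ in range(10):
        s=1+P['k1']*(a*a+b*b);a,b=x/s,y/s
    M=R.from_rotvec(np.ravel(P['rvec'])).as_matrix();t=np.ravel(P['tvec'])
    c=-M.T@t;r=M.T@np.array([a,b,1.])
    return c+r*(d if z is None else (z-c[2])/r[2])
def snap(n,f):
    P=camera_params(n);im,d=read_camera(n);cv2.imwrite(f'pics/{f}.png',im[...,::-1]);np.savez(f'{f}.npz',im=im,d=d,P=P,allow_pickle=True);return P,im,d
def load(f):
    a=np.load(f+'.npz',allow_pickle=True);return a['P'].item(),a['im'],a['d']
E
python3 - <<'E'
from h import *
for n in ['top','side']:
    P,im,d=snap(n,n+'0');print(n,P)
a=cv2.imread('pics/top0.png');b=cv2.imread('pics/side0.png')
cv2.imwrite('pics/both.png',np.hstack([a,b])[:, :]) 
print(read_state())
E
```

```text
top {'fx': 411.050113493457, 'fy': 411.050113493457, 'cx': 259.2143255043677, 'cy': 195.93179167322114, 'k1': -0.027499963554484634, 'rvec': array([ 2.1635069 , -2.18865998,  0.068157  ]), 'tvec': array([-0.02699006,  0.52869469,  1.08529056])}
side {'fx': 351.5051741060905, 'fy': 351.5051741060905, 'cx': 261.13658447622794, 'cy': 194.50937964135375, 'k1': -0.059015879458784316, 'rvec': array([ 0.09524457, -2.8446051 ,  1.2323942 ]), 'tvec': array([0.53159554, 0.14460667, 1.01838857])}
{'t': 0.1, 'q': array([ 1.01860351e+00,  1.31098210e-01,  1.48915485e+00, -4.67589395e-05,
        1.52300577e+00, -8.53845728e-02]), 'dq': array([ 0.00245624, -0.00118844, -0.00282445,  0.00051483, -0.00196881,
        0.00049597]), 'joint_torque': array([ 1.04363338e-03, -5.61336565e+01, -4.93100595e+01,  7.69380759e-02,
        2.90670712e-02, -7.45063608e-05]), 'tool_pos': array([0.26989621, 0.53564276, 0.40379311]), 'orientation': array([-7.26506858e-01, -3.05594235e+00,  2.50796730e-03]), 'force': array([-0.15414164,  0.6160852 ,  0.93089646]), 'wrist_torque': array([ 0.03156425, -0.00143763,  0.02803246]), 'gripper_force': 0.0, 'opening': 0.09263655290750006}
```

View pics/top0.png

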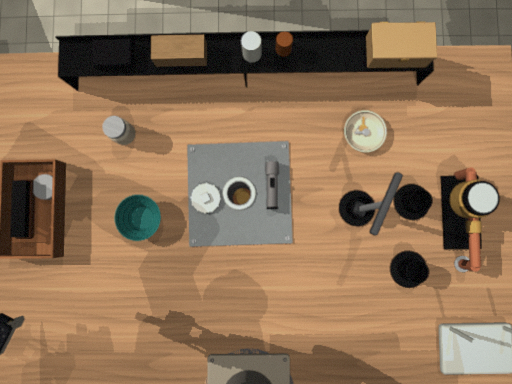

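View pics/side0.png

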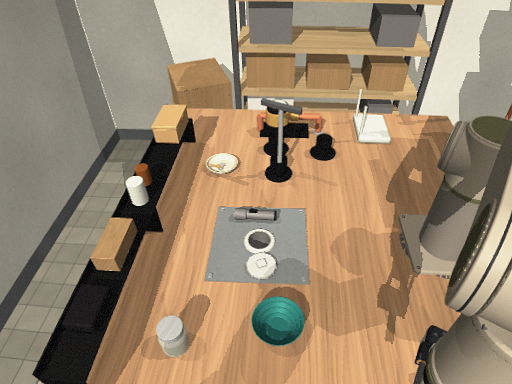

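The top view has the panel at (240,193), shaft mouth at (239,193), and cap at (206,198), with the flashlight at (272,183). Three black tube stands are at (355,208), (412,202) and (408,268). The leftmost, (355,208), holds the key, whose bar runs from about (400,176) to (374,232). The side view agrees: key at (280,140), shaft at (259,240).

Run:
```python
from h import *
P,im,d=load('top0')
# world map
H,W=d.shape
pts=np.full((H,W,3),np.nan)
for v in range(100,300):
    for u in range(150,450):
        if d[v,u]>0: pts[v,u]=cast('top',P,u,v,d=d[v,u])
z=pts[...,2]
m=((z>0.24)&(z<0.30)).astype(np.uint8);m[:,430:]=0
n,l,s,c=cv2.connectedComponentsWithStats(m)
for i in range(1,n):
    if s[i,4]>30:
        q=pts[l==i];print('high',s[i],np.median(q[:,2]));r=cv2.minAreaRect(np.argwhere(l==i)[:,::-1].astype(np.float32));print(r)
        cc=cast('top',P,*r[0],z=0.272)
        b=cv2.boxPoints(r);B=np.array([cast('top',P,*p,z=0.268) for p in b]);print('centre',cc,B)
# stand: rim at z 0.07, foot
for u,v in [(355,208),(412,202),(408,268)]:
    w=pts[v-20:v+21,u-20:u+21].reshape(-1,3);k=(w[:,2]>0.06)&(w[:,2]<0.08)
    print('rim',(u,v),k.sum(),(w[k].min(0)+w[k].max(0))/2,w[k].max(0)-w[k].min(0))
g=cv2.cvtColor(im,cv2.COLOR_RGB2HSV)
# mouth: white ring
m=((g[...,1]<30)&(g[...,2]>190)).astype(np.uint8);m[:,:222]=0;m[:,260:]=0;m[:170]=0;m[220:]=0
cs,_=cv2.findContours(m,cv2.RETR_EXTERNAL,cv2.CHAIN_APPROX_NONE);cn=max(cs,key=cv2.contourArea)
e=cv2.fitEllipse(cn);print('mouth',e,cast('top',P,*e[0],z=0.01))
# panel
sub=(g[...,1]<25)&(g[...,2]>80)&(g[...,2]<150);m=sub.astype(np.uint8);m[:130]=0;m[260:]=0;m[:,:180]=0;m[:,300:]=0
m=cv2.morphologyEx(m,cv2.MORPH_OPEN,np.ones((3,3)))
r=cv2.minAreaRect(np.argwhere(m)[:,::-1].astype(np.float32));B=np.array([cast('top',P,*p,z=0.004) for p in cv2.boxPoints(r)])
print('panel',r,B,B.mean(0),np.linalg.norm(np.diff(B,axis=0),axis=1))
c=im[160:290,330:450];cv2.imwrite('pics/crop.png',cv2.resize(c,None,fx=4.5,fy=4.5,interpolation=cv2.INTER_CUBIC)[...,::-1])
```

```text
high [369 173  34  62 619] 0.2776411889626824
((384.1566162109375, 202.91908264160156), (11.237546920776367, 66.70587921142578), 23.38521957397461)
centre [ 0.49149688 -0.29455803  0.272     ] [[ 0.43344522 -0.25573285  0.268     ]
 [ 0.56024991 -0.31500014  0.268     ]
 [ 0.55060899 -0.33623435  0.268     ]
 [ 0.42400651 -0.27677041  0.268     ]]
rim (355, 208) 112 [ 0.49552587 -0.29562212  0.06895905] [0.05652142 0.05547124 0.01783402]
rim (412, 202) 146 [ 0.51062074 -0.4462634   0.06730593] [0.05958032 0.05931312 0.01445594]
rim (408, 268) 140 [ 0.32793588 -0.4303975   0.06781995] [0.05818123 0.05874873 0.01438571]
mouth ((238.52748107910156, 192.77157592773438), (30.658971786499023, 30.98957633972168), 101.99240112304688) [0.53839326 0.02313542 0.01      ]
panel ((238.79742431640625, 193.42343139648438), (100.97726440429688, 102.10997009277344), 88.09085083007812) [[ 0.67412851  0.16768732  0.004     ]
 [ 0.67961384 -0.11424008  0.004     ]
 [ 0.4031419  -0.11879037  0.004     ]
 [ 0.39679423  0.15781687  0.004     ]] [0.53841962 0.02311843 0.004     ] [0.28198075 0.27650938 0.27668006]
```

View pics/crop.png

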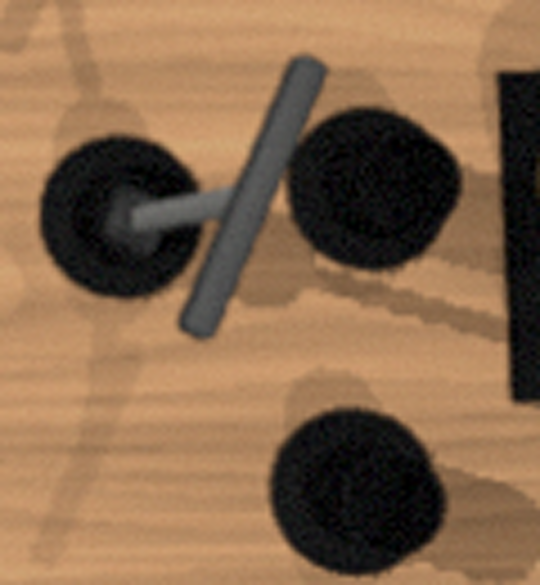

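The crop confirms the choice: the shank rises from the leftmost stand to the bar, which runs upper right to lower left. The other two stands are empty. Before grasping, I'll look down the shaft with the wrist camera to find the stem.

```bash
cat >> h.py <<'E'
def Rd(psi): return R.from_euler('z',psi)*R.from_euler('x',np.pi)
def plan(p,psi=None,s=None,Rt=None):
    s=s or read_state();R0=R.from_rotvec(s['orientation']);Rt=Rt or Rd(psi)
    return np.round(R0.inv().apply(np.array(p)-s['tool_pos'])*1000,1),np.round((R0.inv()*Rt).as_rotvec(),3)
def psi(s=None):
    s=s or read_state();M=R.from_rotvec(s['orientation']).as_matrix();return np.arctan2(M[1,0],M[0,0])
E
python3 - <<'E'
from h import *
s=read_state();P=camera_params('wrist');Rt=R.from_rotvec(s['orientation']).as_matrix()
M=R.from_rotvec(np.ravel(P['rvec'])).as_matrix();c=-M.T@np.ravel(P['tvec'])
off=Rt.T@(c-s['tool_pos']);print('cam in tool',off,'axes cols',Rt.T@M.T,P['fx'])
for ps in [psi(),0,np.pi/2,-np.pi/2]:
    print(ps, Rd(ps).apply(off))
E
```

```text
cam in tool [0.06893587 0.00014788 0.02065652] axes cols [[-6.03837490e-04 -9.67986763e-01 -2.51000521e-01]
 [ 9.99999774e-01 -5.10235850e-04 -4.37990344e-04]
 [ 2.95899391e-04 -2.51000728e-01  9.67986853e-01]] 309.2828923542587
2.6747866031448555 [-0.06149388  0.03115571 -0.02065652]
0 [ 0.06893587 -0.00014788 -0.02065652]
1.5707963267948966 [ 0.00014788  0.06893587 -0.02065652]
-1.5707963267948966 [-0.00014788 -0.06893587 -0.02065652]
```

Run:
```python
from h import *
off=np.array([0.06893587,0.00014788,0.02065652])
Rt=Rd(np.pi/2)*R.from_euler('y',0.2537)
p=np.array([.5384,.0231,.25])-Rt.apply(off)
print(p,plan(p,Rt=Rt))
```

```text
[ 0.53825212 -0.04881378  0.25269329] (array([-502.7, -400.9,  151.7]), array([-0.142,  0.228,  1.098]))
```

servo_tool(increments=[{"slide": [-503,-401,100],"dr": [-0.142,0.228,1.098],"jaw": 0},{"slide": [-503,-401,100],"dr": [-0.142,0.228,1.098],"jaw": 0},{"slide": [-503,-401,100],"dr": [-0.142,0.228,1.098],"jaw": 0},{"slide": [-503,-401,100],"dr": [-0.142,0.228,1.098],"jaw": 0},{"slide": [-503,-401,100],"dr": [-0.142,0.228,1.098],"jaw": 0},{"slide": [-503,-401,100],"dr": [-0.142,0.228,1.098],"jaw": 0},{"slide": [-503,-401,100],"dr": [-0.142,0.228,1.098],"jaw": 0},{"slide": [-503,-401,100],"dr": [-0.142,0.228,1.098],"jaw": 0},{"slide": [-503,-401,100],"dr": [-0.142,0.228,1.098],"jaw": 0},{"slide": [-503,-401,100],"dr": [-0.142,0.228,1.098],"jaw": 0},{"slide": [-503,-401,100],"dr": [-0.142,0.228,1.098],"jaw": 0},{"slide": [-503,-401,100],"dr": [-0.142,0.228,1.098],"jaw": 0},{"slide": [-503,-401,152],"dr": [-0.142,0.228,1.098],"jaw": 0},{"slide": [-503,-401,152],"dr": [-0.142,0.228,1.098],"jaw": 0},{"slide": [-503,-401,152],"dr": [-0.142,0.228,1.098],"jaw": 0},{"slide": [-503,-401,152],"dr": [-0.142,0.228,1.098],"jaw": 0},{"slide": [-503,-401,152],"dr": [-0.142,0.228,1.098],"jaw": 0},{"slide": [-503,-401,152],"dr": [-0.142,0.228,1.098],"jaw": 0}])

```text
t: 1.9
tool_pos: [0.5391, -0.0477, 0.2544]
orientation: [-2.086, -2.089, -0.271]
force: [0.0, -0.0, -0.1]
opening: 0.0932
gripper_force: 0.0
```

Run:
```python
from h import *
s=read_state();print(s['t'],s['tool_pos'],s['q'],s['dq'])
P,im,d=snap('wrist','w1')
M=R.from_rotvec(np.ravel(P['rvec'])).as_matrix();print('cam',-M.T@np.ravel(P['tvec']),M[2])
u,v=int(P['cx']),int(P['cy'])
a=cv2.resize(im,None,fx=1.5,fy=1.5)
b=cv2.resize(im[v-60:v+60,u-60:u+60],(500,500),interpolation=cv2.INTER_CUBIC)
cv2.imwrite('pics/w1a.png',np.hstack([cv2.resize(im,(300,225)),np.zeros((225,0,3),np.uint8)])[...,::-1])
o=np.zeros((500,800,3),np.uint8);o[:,:500]=b;o[:225,500:]=cv2.resize(im,(300,225));cv2.imwrite('pics/w1c.png',o[...,::-1])
print(u,v); print(np.round(d[v-32:v+33:4,u-32:u+33:4],2))
```

```text
1.9 [ 0.53906722 -0.04772287  0.25438523] [-0.27009539  0.12078722  1.7946443   0.25568025  1.30090962 -0.3492775 ] [-0.00074743 -0.00014574  0.00060187 -0.0017817  -0.0017313  -0.00327574]
cam [0.5390097  0.02412874 0.25171696] [ 0.00496677  0.00162672 -0.99998634]
252 192
[[0.24 0.24 0.24 0.25 0.25 0.26 0.27 0.27 0.27 0.27 0.26 0.26 0.25 0.24
  0.24 0.24 0.24]
 [0.24 0.24 0.25 0.27 0.29 0.3  0.31 0.31 0.31 0.31 0.3  0.29 0.27 0.25
  0.24 0.24 0.24]
 [0.24 0.26 0.28 0.3  0.32 0.34 0.35 0.36 0.36 0.35 0.34 0.32 0.3  0.28
  0.26 0.24 0.24]
 [0.26 0.28 0.3  0.33 0.36 0.39 0.41 0.43 0.43 0.42 0.4  0.37 0.34 0.31
  0.28 0.26 0.24]
 [0.27 0.3  0.33 0.37 0.41 0.51 0.51 0.51 0.51 0.51 0.46 0.43 0.38 0.34
  0.31 0.28 0.25]
 [0.29 0.32 0.36 0.41 0.51 0.51 0.51 0.51 0.46 0.45 0.45 0.45 0.43 0.38
  0.33 0.29 0.26]
 [0.3  0.34 0.39 0.51 0.51 0.51 0.42 0.42 0.42 0.42 0.42 0.45 0.45 0.41
  0.35 0.31 0.28]
 [0.31 0.36 0.42 0.51 0.51 0.42 0.42 0.4  0.42 0.42 0.42 0.42 0.45 0.45
  0.37 0.32 0.28]
 [0.32 0.36 0.43 0.51 0.42 0.42 0.42 0.39 0.39 0.39 0.42 0.42 0.45 0.45
  0.38 0.33 0.29]
 [0.32 0.37 0.46 0.45 0.42 0.42 0.39 0.39 0.39 0.39 0.41 0.42 0.45 0.46
  0.39 0.33 0.29]
 [0.32 0.36 0.42 0.45 0.42 0.42 0.39 0.39 0.39 0.4  0.42 0.42 0.51 0.51
  0.38 0.33 0.29]
 [0.31 0.35 0.4  0.45 0.45 0.42 0.42 0.42 0.4  0.42 0.42 0.42 0.51 0.42
  0.36 0.32 0.28]
 [0.3  0.33 0.38 0.43 0.45 0.42 0.42 0.42 0.42 0.42 0.42 0.51 0.51 0.4
  0.34 0.3  0.27]
 [0.28 0.32 0.35 0.39 0.45 0.45 0.45 0.42 0.42 0.51 0.51 0.51 0.4  0.36
  0.32 0.29 0.26]
 [0.27 0.29 0.32 0.35 0.38 0.41 0.51 0.51 0.51 0.51 0.43 0.39 0.36 0.33
  0.3  0.27 0.25]
 [0.25 0.27 0.3  0.32 0.34 0.36 0.38 0.39 0.39 0.38 0.37 0.35 0.32 0.3
  0.28 0.26 0.24]
 [0.24 0.26 0.27 0.29 0.31 0.32 0.33 0.34 0.34 0.34 0.32 0.31 0.29 0.27
  0.26 0.24 0.24]]
```

View pics/w1c.png

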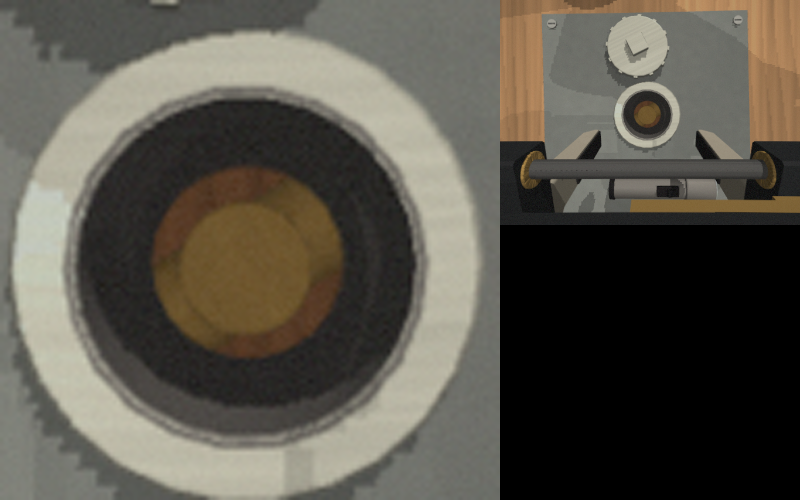

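The view shows the white ring, with the dark sleeve and brass at its centre. The square stem isn't distinct in colour, so I'll segment it by depth: its top is at 0.39 m and the collar at 0.42 m.

Run:
```python
from h import *
P,im,d=load('w1')
M=R.from_rotvec(np.ravel(P['rvec'])).as_matrix()
uu,vv=np.meshgrid(range(225,285),range(165,225))
pts=np.array([cast('',P,u,v,d=d[v,u]) for u,v in zip(uu.ravel(),vv.ravel())])
D=d[165:225,225:285].ravel()
Dm=D.reshape(60,60)
print((np.round(Dm[20:45,16:46]*1000)-380).astype(int))
for th in (.400,.408):
    q=pts[(D<th)&(np.hypot(pts[:,0]-.539,pts[:,1]-.023)<.02)]
    r=cv2.minAreaRect((q[:,:2]*1000).astype(np.float32));print(th,len(q),r,q[:,:2].mean(0),'z',np.percentile(q[:,2],[0,10,50,90,100]))
# spread: 4-fold moment angle
    c=q[:,:2]-np.array(r[0])/1000; w=(c[:,0]+1j*c[:,1]);m=(w**4).sum();print('ang of corners/4',np.angle(m)/4, abs(m)/(abs(w)**4).sum())
# mouth: inner rim of white ring
g=cv2.cvtColor(im,cv2.COLOR_RGB2GRAY);m=(g>150).astype(np.uint8);m[:, :185]=0;m[:,320:]=0;m[:130]=0;m[255:]=0
cs,h=cv2.findContours(m,cv2.RETR_CCOMP,cv2.CHAIN_APPROX_NONE)
for k in sorted(cs,key=len)[-2:]:
    e=cv2.fitEllipse(k);print(e,cast('',P,*e[0],z=.01))
```

```text
[[  37   37   37   36   37   37   37   37   37   38   36   35   37   35
    36   35   38   38   37   36   37   67   66   66   67   66   66   66
    66   66]
 [  36   37   37   36   36   36   37   36   37   36   35   36   36   35
    36   38   36   37   37   36   37   38   66   67   66   66   68   67
    67   67]
 [  36   37   36   35   37   35   37   37   36   37   36   36   37   36
    38   37   37   36   35   38   36   36   37   66   66   66   67   67
    67   67]
 [  37   36   36   37   36   36   18   19   36   36   35   36   39   38
    37   36   37   37   37   36   37   35   37   37   67   67   66   67
    68   67]
 [  36   38   35   37   35   16   14   15   17   16   36   37   35   36
    37   38   36   36   36   36   36   37   38   37   65   65   67   67
    67   69]
 [  36   37   38   35   37   15   14   15   14   14   16   17   36   36
    36   37   37   36   37   37   37   36   35   37   68   69   68   68
    69   68]
 [  36   36   36   37   16   16   14   13   13   14   14   14   16   18
    19   37   35   36   36   37   35   38   37   36   37   68   69   68
    69   69]
 
[... 2906 characters left out ...]
63085938), 66.81783294677734) [0.53775042 0.01970329] z [-0.14689877 -0.14474726 -0.14172585 -0.13916536  0.25171696]
ang of corners/4 0.387678959106782 0.4181190123336776
0.408 216 ((537.6420288085938, 19.146827697753906), (17.92850685119629, 17.867904663085938), 66.81783294677734) [0.53775042 0.01970329] z [-0.14689877 -0.14474726 -0.14172585 -0.13916536  0.25171696]
ang of corners/4 0.387678959106782 0.4181190123336776
((250.4687042236328, 195.80755615234375), (87.90817260742188, 88.60772705078125), 150.29415893554688) [0.5383889  0.02165801 0.01      ]
((250.59747314453125, 195.318603515625), (110.13615417480469, 111.48100280761719), 45.771724700927734) [0.53848939 0.02204016 0.01      ]
```

The stem top is a 17.9 x 17.9 mm square at (0.5376, 0.0192), yaw −0.405 rad (mod 90°), close to the mouth centre at (0.5384, 0.0220) as expected. Next I'll rise and hover above the key with psi ≈ 2.70, so the final clockwise turn stays within the range of joint 6.

Run:
```python
from h import *
print(plan([.539,-.06,.53],2.70),plan([.492,-.298,.55],2.70))
```

```text
(array([  57.6,    0.9, -269.9]), array([ 0.147, -0.225, -1.121])) (array([-167.6,  -46.2, -349.3]), array([ 0.147, -0.225, -1.121]))
```

servo_tool(increments=[{"slide": [58,1,-270],"dr": [0,0,0],"jaw": 0},{"slide": [58,1,-270],"dr": [0,0,0],"jaw": 0},{"slide": [58,1,-270],"dr": [0,0,0],"jaw": 0},{"slide": [58,1,-270],"dr": [0.147,-0.225,-1.121],"jaw": 0},{"slide": [58,1,-270],"dr": [0.147,-0.225,-1.121],"jaw": 0},{"slide": [58,1,-270],"dr": [0.147,-0.225,-1.121],"jaw": 0},{"slide": [-168,-46,-349],"dr": [0.147,-0.225,-1.121],"jaw": 0},{"slide": [-168,-46,-349],"dr": [0.147,-0.225,-1.121],"jaw": 0},{"slide": [-168,-46,-349],"dr": [0.147,-0.225,-1.121],"jaw": 0},{"slide": [-168,-46,-349],"dr": [0.147,-0.225,-1.121],"jaw": 0},{"slide": [-168,-46,-349],"dr": [0.147,-0.225,-1.121],"jaw": 0},{"slide": [-168,-46,-349],"dr": [0.147,-0.225,-1.121],"jaw": 0},{"slide": [-168,-46,-349],"dr": [0.147,-0.225,-1.121],"jaw": 0},{"slide": [-168,-46,-349],"dr": [0.147,-0.225,-1.121],"jaw": 0},{"slide": [-168,-46,-349],"dr": [0.147,-0.225,-1.121],"jaw": 0},{"slide": [-168,-46,-349],"dr": [0.147,-0.225,-1.121],"jaw": 0},{"slide": [-168,-46,-349],"dr": [0.147,-0.225,-1.121],"jaw": 0}])

```text
t: 3.65
tool_pos: [0.4926, -0.2983, 0.548]
orientation: [-0.688, -3.063, 0.0]
force: [0.6, -0.8, 0.5]
opening: 0.0929
gripper_force: 0.0
```

Run:
```python
from h import *
s=read_state();print(s['t'],s['tool_pos'],psi(s),s['q'],np.abs(s['dq']).max())
P,im,d=snap('wrist','w2')
pts=np.full(d.shape+(3,),np.nan)
for v in range(384):
    for u in range(512):
        if d[v,u]>0: pts[v,u]=cast('',P,u,v,d=d[v,u])
m=((abs(pts[...,2]-.275)<.012)&(np.hypot(pts[...,0]-.492,pts[...,1]+.298)<.09)).astype(np.uint8)
n,l,st,c=cv2.connectedComponentsWithStats(m);i=1+st[1:,4].argmax()
q=pts[l==i];print(st[i],np.percentile(q[:,2],[5,50,95]))
q=q[q[:,2]>np.percentile(q[:,2],50)-.004]
r=cv2.minAreaRect((q[:,:2]*1000).astype(np.float32));print('bar',r,q.mean(0))
# stand rim & lower shank/socket
for lo,hi in [(.06,.078),(.10,.14),(.15,.2)]:
    k=(pts[...,2]>lo)&(pts[...,2]<hi)&(np.hypot(pts[...,0]-.494,pts[...,1]+.297)<.06)
    w=pts[k];print(lo,len(w),w.min(0),w.max(0),w.mean(0)) if len(w) else 0
```

```text
3.65 [ 0.49262356 -0.29833494  0.5480442 ] 2.6994369726053526 [-6.33197301e-01  5.35945914e-02  1.31150420e+00 -1.07800943e-03
  1.77875135e+00 -1.76206005e+00] 0.008098756480418502
[ 240  111   20  160 2960] [0.27464989 0.27714061 0.27839364]
bar ((490.5097961425781, -300.22418212890625), (15.46849536895752, 138.3417510986328), 64.92203521728516) [ 0.48631397 -0.297946    0.27698686]
0.06 191 [ 0.46644671 -0.32833978  0.06060913] [ 0.52454813 -0.26950387  0.07164956] [ 0.49700759 -0.29587429  0.0685267 ]
```

View pics/w2.png

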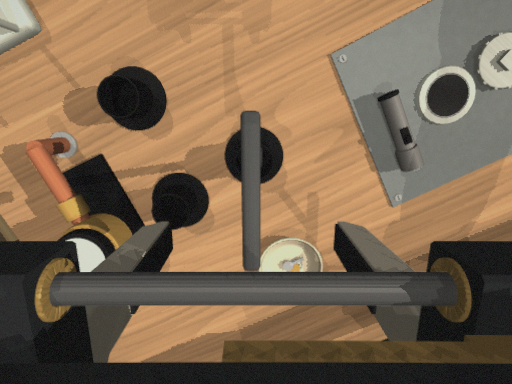

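The bar sits between the fingers (column ~251, rows 111–270) over the leftmost stand. Its measured length of 138 mm and top at 0.277 m agree with the key. Its centre is (0.4905, −0.3002), psi 2.704. I'll descend and grasp.

Run:
```python
from h import *
print(plan([.4905,-.3002,.435],2.704))
```

```text
(array([  0.8,  -2.3, 113. ]), array([-0.001, -0.003, -0.005]))
```

servo_tool(increments=[{"slide": [1,-2.3,40],"dr": [-0.001,-0.003,-0.005],"jaw": 0},{"slide": [1,-2.3,75],"dr": [-0.001,-0.003,-0.005],"jaw": 0},{"slide": [1,-2.3,100],"dr": [-0.001,-0.003,-0.005],"jaw": 0},{"slide": [1,-2.3,113],"dr": [-0.001,-0.003,-0.005],"jaw": 0},{"slide": [1,-2.3,113],"dr": [-0.001,-0.003,-0.005],"jaw": 0},{"slide": [1,-2.3,113],"dr": [-0.001,-0.003,-0.005],"jaw": 0},{"slide": [1,-2.3,113],"dr": [-0.001,-0.003,-0.005],"jaw": 0.7},{"slide": [1,-2.3,113],"dr": [-0.001,-0.003,-0.005],"jaw": 0.9},{"slide": [1,-2.3,113],"dr": [-0.001,-0.003,-0.005],"jaw": 1},{"slide": [1,-2.3,113],"dr": [-0.001,-0.003,-0.005],"jaw": 1},{"slide": [1,-2.3,113],"dr": [-0.001,-0.003,-0.005],"jaw": 1},{"slide": [1,-2.3,113],"dr": [-0.001,-0.003,-0.005],"jaw": 1},{"slide": [1,-2.3,113],"dr": [-0.001,-0.003,-0.005],"jaw": 1},{"slide": [1,-2.3,113],"dr": [-0.001,-0.003,-0.005],"jaw": 1}], force=55)

```text
t: 5.1
tool_pos: [0.4901, -0.3009, 0.4349]
orientation: [0.683, 3.066, 0.0]
force: [-0.1, -0.1, -0.4]
opening: 0.0334
gripper_force: 0.0
```

Run:
```python
from h import *
s=read_state();print({k:np.round(v,4) for k,v in s.items()},psi(s))
```

```text
{'t': np.float64(5.1), 'q': array([-6.3990e-01,  5.2000e-02,  1.5167e+00,  4.0000e-04,  1.5726e+00,
       -1.7723e+00]), 'dq': array([-0.0006,  0.0014,  0.0004, -0.001 ,  0.0011, -0.0013]), 'joint_torque': array([ 8.00000e-04, -5.22149e+01, -4.95019e+01, -2.77000e-02,
        7.31000e-02,  1.00000e-04]), 'tool_pos': array([ 0.4901, -0.3009,  0.4349]), 'orientation': array([6.829e-01, 3.066e+00, 3.000e-04]), 'force': array([-0.1472, -0.1485, -0.4281]), 'wrist_torque': array([-0.0158,  0.0018,  0.0017]), 'gripper_force': np.float64(0.0), 'opening': np.float64(0.0334)} 2.703268349113244
```

Not closed yet; holding for longer.

servo_tool(increments=[{"slide": [0,0,0],"dr": [0,0,0],"jaw": 1},{"slide": [0,0,0],"dr": [0,0,0],"jaw": 1},{"slide": [0,0,0],"dr": [0,0,0],"jaw": 1},{"slide": [0,0,0],"dr": [0,0,0],"jaw": 1},{"slide": [0,0,0],"dr": [0,0,0],"jaw": 1},{"slide": [0,0,0],"dr": [0,0,0],"jaw": 1}])

```text
t: 5.7
tool_pos: [0.4901, -0.3008, 0.435]
orientation: [0.683, 3.066, 0.0]
force: [0.2, 1.0, 0.2]
opening: 0.0153
gripper_force: 55.0
```

Run:
```python
from h import *
s=read_state();print({k:np.round(v,4) for k,v in s.items() if k not in('q','dq')},psi(s))
print(plan([.4955,-.298,.55],2.704))
```

```text
{'t': np.float64(5.7), 'joint_torque': array([-3.77500e-01, -5.22780e+01, -4.96123e+01, -3.79500e-01,
        5.90000e-03,  2.80000e-03]), 'tool_pos': array([ 0.4901, -0.3008,  0.435 ]), 'orientation': array([6.8290e-01, 3.0659e+00, 5.0000e-04]), 'force': array([0.168 , 1.0047, 0.2075]), 'wrist_torque': array([ 0.2037, -0.0661, -0.0193]), 'gripper_force': np.float64(54.9984), 'opening': np.float64(0.0153)} 2.703290477223091
(array([  -3.7,    4.9, -115. ]), array([ 0.   ,  0.   , -0.001]))
```

servo_tool(increments=[{"slide": [0,0,-20],"dr": [0,0,0],"jaw": 1},{"slide": [0,0,-50],"dr": [0,0,0],"jaw": 1},{"slide": [0,0,-80],"dr": [0,0,0],"jaw": 1},{"slide": [0,0,-100],"dr": [0,0,0],"jaw": 1},{"slide": [0,0,-105],"dr": [0,0,0],"jaw": 1},{"slide": [0,0,-105],"dr": [0,0,0],"jaw": 1},{"slide": [0,0,-105],"dr": [0,0,0],"jaw": 1},{"slide": [0,0,-105],"dr": [0,0,0],"jaw": 1}])

```text
t: 6.5
tool_pos: [0.49, -0.3009, 0.5378]
orientation: [-0.683, -3.064, -0.002]
force: [0.6, -0.4, -3.5]
opening: 0.0156
gripper_force: 55.0
```

```bash
cat > key.py <<'E'
from h import *
import sys
s=read_state();print(s['t'],s['tool_pos'],psi(s),'F',np.round(s['force'],2),'T',np.round(s['wrist_torque'],3),s['opening'])
P,im,d=snap('wrist',sys.argv[1])
t=s['tool_pos'];Rt=R.from_rotvec(s['orientation'])
I=[(u,v) for v in range(0,384) for u in range(120,400) if d[v,u]>0]
p=np.array([cast('',P,u,v,d=d[v,u]) for u,v in I])
q=Rt.inv().apply(p-t)*1000   # tool frame mm; tip nominal at z=429
for lo,hi in [(150,178),(180,200),(230,260),(300,330),(385,403),(404,428)]:
    k=(q[:,2]>lo)&(q[:,2]<hi)&(abs(q[:,0])<90)&(abs(q[:,1])<40)
    w=q[k]
    if len(w): print(lo,len(w),'min',w.min(0).round(1),'max',w.max(0).round(1),'mean',w.mean(0).round(1))
    if lo==150: print(cv2.minAreaRect(w[:,:2].astype(np.float32)))
E
python3 key.py w3
```

```text
6.5 [ 0.489956   -0.30088821  0.53775704] 2.7032067202107792 F [ 0.61 -0.37 -3.5 ] T [-0.039  0.016  0.011] 0.015615032727585916
150 7576 min [-48.  -22.8 150. ] max [ 69.7  22.5 178. ] mean [ 2.070e+01 -1.000e-01  1.588e+02]
((10.211738586425781, 0.316986083984375), (116.85694122314453, 43.779632568359375), 14.547847747802734)
180 104 min [  7.  -18.4 180. ] max [  9.3  18.3 186.2] mean [  8.7   0.4 182.7]
```

View pics/w3.png

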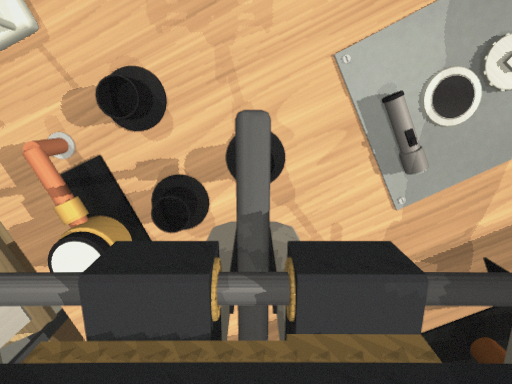

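Run:
```python
from h import *
print(plan([.5376,.0192,.54],2.7366))
```

```text
(array([ 92.7, 310. ,  -1.5]), array([ 0.001, -0.002, -0.033]))
```

servo_tool(increments=[{"slide": [10,30,-2],"dr": [0,-0.001,-0.033],"jaw": 1},{"slide": [22,70,-2],"dr": [0,-0.001,-0.033],"jaw": 1},{"slide": [34,115,-2],"dr": [0,-0.001,-0.033],"jaw": 1},{"slide": [48,160,-2],"dr": [0,-0.001,-0.033],"jaw": 1},{"slide": [61,205,-2],"dr": [0,-0.001,-0.033],"jaw": 1},{"slide": [74,248,-2],"dr": [0,-0.001,-0.033],"jaw": 1},{"slide": [84,281,-2],"dr": [0,-0.001,-0.033],"jaw": 1},{"slide": [90,301,-2],"dr": [0,-0.001,-0.033],"jaw": 1},{"slide": [93,310,-2],"dr": [0,-0.001,-0.033],"jaw": 1},{"slide": [93,310,-2],"dr": [0,-0.001,-0.033],"jaw": 1},{"slide": [93,310,-2],"dr": [0,-0.001,-0.033],"jaw": 1},{"slide": [93,310,-2],"dr": [0,-0.001,-0.033],"jaw": 1}])

```text
t: 7.75
tool_pos: [0.5374, 0.018, 0.5418]
orientation: [0.634, 3.076, -0.001]
force: [0.2, 1.8, -4.1]
opening: 0.0155
gripper_force: 55.0
```

```bash
cat > side.py <<'E'
from h import *
import sys
s=read_state();print(s['t'],s['tool_pos'],psi(s),'F',np.round(s['force'],2),'T',np.round(s['wrist_torque'],3),s['opening'],R.from_rotvec(s['orientation']).as_matrix()[:,2])
t=s['tool_pos']
for cam in ['side','top']:
    P,im,d=snap(cam,cam+sys.argv[1])
    I=[(u,v) for v in range(384) for u in range(512) if d[v,u]>0]
    p=np.array([cast('',P,u,v,d=d[v,u]) for u,v in I])
    k=(np.hypot(p[:,0]-t[0],p[:,1]-t[1])<.05)
    for lo,hi in [(.11,.14),(.15,.19),(.2,.24),(.25,.3)]:
        zz=t[2]-.54
        w=p[k&(p[:,2]>lo+zz)&(p[:,2]<hi+zz)]
        if len(w)>3: print(cam,lo,len(w),'mid',((w.min(0)+w.max(0))/2).round(4)[:2],'mean',w.mean(0).round(4),'size',np.ptp(w,axis=0).round(3))
E
python3 side.py 4
```

```text
7.75 [0.53736398 0.01803769 0.54183869] 2.7347018702539483 F [ 0.2   1.81 -4.13] T [-0.012  0.025 -0.004] 0.015506717565213789 [ 1.18734602e-03 -7.73131870e-04 -9.99998996e-01]
side 0.11 124 mid [0.5372 0.0267] mean [0.5361 0.0303 0.1274] size [0.04  0.029 0.03 ]
side 0.15 64 mid [0.5364 0.0228] mean [0.5358 0.024  0.1722] size [0.014 0.011 0.039]
side 0.2 68 mid [0.5367 0.0231] mean [0.5363 0.024  0.2213] size [0.015 0.01  0.039]
side 0.25 96 mid [0.537  0.0239] mean [0.5366 0.024  0.2774] size [0.013 0.008 0.049]
```

View pics/side4.png

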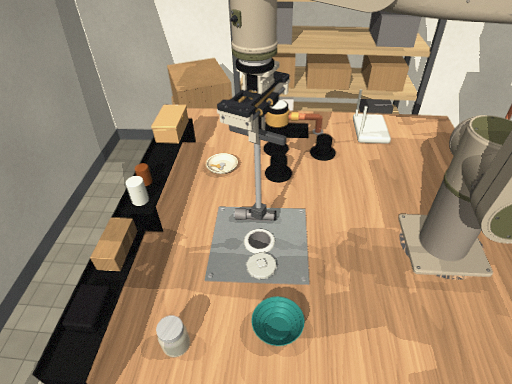

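The side view shows the key hanging vertical over the panel (shank at column ~260, socket at (260,215)). I'll lower it to just above the stem.

Run:
```python
from h import *
print(plan([.5376,.0192,.306],2.7366))
```

```text
(array([  0.6,   1. , 236. ]), array([ 0.   ,  0.002, -0.002]))
```

servo_tool(increments=[{"slide": [0.6,1,25],"dr": [0,0.001,-0.002],"jaw": 1},{"slide": [0.6,1,55],"dr": [0,0.001,-0.002],"jaw": 1},{"slide": [0.6,1,85],"dr": [0,0.001,-0.002],"jaw": 1},{"slide": [0.6,1,115],"dr": [0,0.001,-0.002],"jaw": 1},{"slide": [0.6,1,145],"dr": [0,0.001,-0.002],"jaw": 1},{"slide": [0.6,1,175],"dr": [0,0.001,-0.002],"jaw": 1},{"slide": [0.6,1,200],"dr": [0,0.001,-0.002],"jaw": 1},{"slide": [0.6,1,220],"dr": [0,0.001,-0.002],"jaw": 1},{"slide": [0.6,1,232],"dr": [0,0.001,-0.002],"jaw": 1},{"slide": [0.6,1,236],"dr": [0,0.001,-0.002],"jaw": 1},{"slide": [0.6,1,236],"dr": [0,0.001,-0.002],"jaw": 1},{"slide": [0.6,1,236],"dr": [0,0.001,-0.002],"jaw": 1},{"slide": [0.6,1,236],"dr": [0,0.001,-0.002],"jaw": 1}])

```text
t: 9.15
tool_pos: [0.5381, 0.0203, 0.3075]
orientation: [0.629, 3.075, 0.001]
force: [0.3, 0.4, -3.0]
opening: 0.0153
gripper_force: 55.0
```

```bash
cat > st.py <<'E'
from h import *
s=read_state();print(s['t'],'pos',s['tool_pos'].round(4),'psi',psi(s).round(4),'F',np.round(s['force'],2),'T',np.round(s['wrist_torque'],3),s['opening'].round(4),'tilt',R.from_rotvec(s['orientation']).as_matrix()[:2,2].round(4),plan([.5376,.0192,.268],2.7366))
E
python3 st.py
```

```text
Traceback (most recent call last):
  File "st.py", line 2, in <module>
    s=read_state();print(s['t'],'pos',s['tool_pos'].round(4),'psi',psi(s).round(4),'F',np.round(s['force'],2),'T',np.round(s['wrist_torque'],3),s['opening'].round(4),'tilt',R.from_rotvec(s['orientation']).as_matrix()[:2,2].round(4),plan([.5376,.0192,.268],2.7366))
                                                                                                                                                ^^^^^^^^^^^^^^^^^^
AttributeError: 'float' object has no attribute 'round'
```

servo_tool(increments=[{"slide": [0,0,4],"dr": [0,0,0],"jaw": 1},{"slide": [0,0,8],"dr": [0,0,0],"jaw": 1},{"slide": [0,0,12],"dr": [0,0,0],"jaw": 1},{"slide": [0,0,15],"dr": [0,0,0],"jaw": 1},{"slide": [0,0,17],"dr": [0,0,0],"jaw": 1},{"slide": [0,0,19],"dr": [0,0,0],"jaw": 1},{"slide": [0,0,19],"dr": [0,0,0],"jaw": 1}])

```text
t: 9.85
tool_pos: [0.5375, 0.0203, 0.2866]
orientation: [0.629, 3.078, 0.0]
force: [1.2, -0.9, -3.9]
opening: 0.0157
gripper_force: 55.0
```

```bash
sed -i "s/s\['opening'\].round(4)/round(float(s['opening']),4)/;s/psi(s).round(4)/round(float(psi(s)),4)/" st.py; python3 st.py
```

```text
9.85 pos [0.5375 0.0203 0.2866] psi 2.7382 F [ 1.16 -0.92 -3.93] T [-0.009  0.041 -0.047] 0.0157 tilt [0. 0.] (array([-0.5, -1. , 18.6]), array([0.   , 0.   , 0.002]))
```

servo_tool(increments=[{"slide": [-0.3,-0.7,1.5],"dr": [0,0,0],"jaw": 1},{"slide": [-0.3,-0.7,3],"dr": [0,0,0],"jaw": 1},{"slide": [-0.3,-0.7,4.5],"dr": [0,0,0],"jaw": 1},{"slide": [-0.3,-0.7,5],"dr": [0,0,0],"jaw": 1},{"slide": [-0.3,-0.7,5],"dr": [0,0,0],"jaw": 1}])

```text
t: 10.35
tool_pos: [0.5375, 0.0196, 0.2819]
orientation: [0.629, 3.078, 0.0]
force: [0.6, -0.5, -3.3]
opening: 0.0154
gripper_force: 55.0
```

```bash
python3 st.py
```

```text
10.35 pos [0.5375 0.0196 0.2819] psi 2.7383 F [ 0.63 -0.49 -3.27] T [-0.006 -0.026  0.022] 0.0154 tilt [0.0003 0.    ] (array([-0.2, -0.3, 13.9]), array([0.   , 0.   , 0.002]))
```

servo_tool(increments=[{"slide": [0,0,1],"dr": [0,0,0],"jaw": 1},{"slide": [0,0,2],"dr": [0,0,0],"jaw": 1},{"slide": [0,0,3],"dr": [0,0,0],"jaw": 1},{"slide": [0,0,4],"dr": [0,0,0],"jaw": 1},{"slide": [0,0,4],"dr": [0,0,0],"jaw": 1}])

```text
t: 10.85
tool_pos: [0.5375, 0.0196, 0.2778]
orientation: [0.629, 3.078, 0.0]
force: [-0.5, 0.2, -2.7]
opening: 0.0155
gripper_force: 55.0
```

```bash
python3 st.py
```

```text
10.85 pos [0.5375 0.0196 0.2778] psi 2.7383 F [-0.51  0.2  -2.7 ] T [ 0.035 -0.039 -0.017] 0.0155 tilt [0.0002 0.0001] (array([-0.2, -0.3,  9.8]), array([0.   , 0.   , 0.002]))
```

servo_tool(increments=[{"slide": [0,0,1],"dr": [0,0,0],"jaw": 1},{"slide": [0,0,2],"dr": [0,0,0],"jaw": 1},{"slide": [0,0,3],"dr": [0,0,0],"jaw": 1},{"slide": [0,0,4],"dr": [0,0,0],"jaw": 1},{"slide": [0,0,5],"dr": [0,0,0],"jaw": 1},{"slide": [0,0,5],"dr": [0,0,0],"jaw": 1}])

```text
t: 11.45
tool_pos: [0.5375, 0.0196, 0.2728]
orientation: [0.629, 3.078, 0.0]
force: [-0.9, 0.1, -3.7]
opening: 0.0157
gripper_force: 55.0
```

```bash
python3 st.py
```

```text
11.45 pos [0.5375 0.0196 0.2728] psi 2.7383 F [-0.91  0.1  -3.71] T [-0.028 -0.039 -0.033] 0.0157 tilt [0.0002 0.0001] (array([-0.2, -0.3,  4.8]), array([0.   , 0.   , 0.002]))
```

servo_tool(increments=[{"slide": [0,0,0.5],"dr": [0,0,0],"jaw": 1},{"slide": [0,0,1],"dr": [0,0,0],"jaw": 1},{"slide": [0,0,1.5],"dr": [0,0,0],"jaw": 1},{"slide": [0,0,1.5],"dr": [0,0,0],"jaw": 1}])

```text
t: 11.85
tool_pos: [0.5376, 0.0196, 0.2714]
orientation: [0.629, 3.077, 0.0]
force: [0.3, 0.6, -3.4]
opening: 0.0154
gripper_force: 55.0
```

```bash
python3 st.py
```

```text
11.85 pos [0.5376 0.0196 0.2714] psi 2.7383 F [ 0.29  0.59 -3.44] T [-0.003 -0.019  0.038] 0.0154 tilt [0.0005 0.0001] (array([-0.2, -0.4,  3.4]), array([0.   , 0.   , 0.002]))
```

servo_tool(increments=[{"slide": [0,0,0.4],"dr": [0,0,0],"jaw": 1},{"slide": [0,0,0.8],"dr": [0,0,0],"jaw": 1},{"slide": [0,0,0.8],"dr": [0,0,0],"jaw": 1}])

```text
t: 12.15
tool_pos: [0.5377, 0.0196, 0.2709]
orientation: [0.629, 3.077, 0.0]
force: [0.9, -0.5, -1.9]
opening: 0.0154
gripper_force: 55.0
```

```bash
python3 st.py
```

```text
12.15 pos [0.5377 0.0196 0.2709] psi 2.7383 F [ 0.92 -0.46 -1.91] T [-0.002  0.063 -0.049] 0.0154 tilt [0.0008 0.    ] (array([-0.1, -0.4,  2.9]), array([0.   , 0.001, 0.002]))
```

servo_tool(increments=[{"slide": [0,0,-0.3],"dr": [0,0,0.03],"jaw": 1},{"slide": [0,0,-0.3],"dr": [0,0,0.07],"jaw": 1},{"slide": [0,0,-0.3],"dr": [0,0,0.11],"jaw": 1},{"slide": [0,0,-0.3],"dr": [0,0,0.15],"jaw": 1},{"slide": [0,0,-0.3],"dr": [0,0,0.19],"jaw": 1},{"slide": [0,0,-0.3],"dr": [0,0,0.23],"jaw": 1},{"slide": [0,0,-0.3],"dr": [0,0,0.25],"jaw": 1}], force=60)

```text
t: 12.85
tool_pos: [0.5375, 0.0196, 0.2709]
orientation: [1.009, 2.975, -0.0]
force: [-0.3, -0.6, -4.0]
opening: 0.0158
gripper_force: 60.1
```

```bash
python3 st.py
```

```text
12.85 pos [0.5375 0.0196 0.2709] psi 2.4872 F [-0.35 -0.59 -4.  ] T [-0.115  0.104  0.277] 0.0158 tilt [ 0.0003 -0.0001] (array([-0.3, -0.3,  2.9]), array([ 0.   ,  0.   , -0.249]))
```

servo_tool(increments=[{"slide": [0,0,0],"dr": [0,0,0.03],"jaw": 1},{"slide": [0,0,0],"dr": [0,0,0.06],"jaw": 1},{"slide": [0,0,0],"dr": [0,0,0.09],"jaw": 1},{"slide": [0,0,0],"dr": [0,0,0.12],"jaw": 1},{"slide": [0,0,0],"dr": [0,0,0.15],"jaw": 1},{"slide": [0,0,0],"dr": [0,0,0.18],"jaw": 1},{"slide": [0,0,0],"dr": [0,0,0.2],"jaw": 1},{"slide": [0,0,0],"dr": [0,0,0.22],"jaw": 1},{"slide": [0,0,0],"dr": [0,0,0.24],"jaw": 1}])

```text
t: 13.75
tool_pos: [0.5375, 0.0196, 0.271]
orientation: [1.359, 2.832, 0.0]
force: [-0.9, -0.6, -4.0]
opening: 0.0155
gripper_force: 60.1
```

```bash
python3 st.py
```

```text
13.75 pos [0.5375 0.0196 0.271 ] psi 2.247 F [-0.86 -0.62 -4.02] T [-0.136  0.18   0.26 ] 0.0155 tilt [0.0004 0.    ] (array([-0.3, -0.2,  3. ]), array([ 0.  ,  0.  , -0.49]))
```

servo_tool(increments=[{"slide": [0,0,0],"dr": [0,0,0.02],"jaw": 1},{"slide": [0,0,0],"dr": [0,0,0.04],"jaw": 1},{"slide": [0,0,0],"dr": [0,0,0.05],"jaw": 1}])

```text
t: 14.05
tool_pos: [0.5376, 0.0196, 0.2709]
orientation: [1.429, 2.797, 0.0]
force: [-1.4, -0.8, -3.6]
opening: 0.0156
gripper_force: 60.1
```

```bash
python3 st.py
```

```text
14.05 pos [0.5376 0.0196 0.2709] psi 2.1969 F [-1.44 -0.83 -3.58] T [-0.095  0.28   0.242] 0.0156 tilt [0.0004 0.0001] (array([-0.3, -0.2,  2.9]), array([ 0.  ,  0.  , -0.54]))
```

servo_tool(increments=[{"slide": [0,0,0],"dr": [0,0,0.015],"jaw": 1},{"slide": [0,0,0],"dr": [0,0,0.03],"jaw": 1}])

```text
t: 14.25
tool_pos: [0.5376, 0.0196, 0.2709]
orientation: [1.471, 2.776, 0.0]
force: [0.1, -0.8, -4.4]
opening: 0.0157
gripper_force: 60.1
```

```bash
python3 st.py
```

```text
14.25 pos [0.5376 0.0196 0.2709] psi 2.1671 F [ 0.12 -0.83 -4.45] T [-0.15   0.215  0.197] 0.0157 tilt [0.0004 0.    ] (array([-0.4, -0.2,  2.9]), array([ 0.   ,  0.   , -0.569]))
```

servo_tool(increments=[{"slide": [0,0,0],"dr": [0,0,0.015],"jaw": 1},{"slide": [0,0,0],"dr": [0,0,0.03],"jaw": 1}])

```text
t: 14.45
tool_pos: [0.5376, 0.0196, 0.271]
orientation: [1.512, 2.753, 0.0]
force: [-1.8, -0.4, -5.5]
opening: 0.0157
gripper_force: 60.1
```

```bash
python3 st.py
```

```text
14.45 pos [0.5376 0.0196 0.271 ] psi 2.137 F [-1.77 -0.41 -5.52] T [-0.105  0.215  0.202] 0.0157 tilt [0.0004 0.0001] (array([-0.4, -0.2,  3. ]), array([ 0. ,  0. , -0.6]))
```

servo_tool(increments=[{"slide": [0,0,0],"dr": [0,0,0.015],"jaw": 1},{"slide": [0,0,0],"dr": [0,0,0.03],"jaw": 1}])

```text
t: 14.65
tool_pos: [0.5376, 0.0196, 0.2709]
orientation: [1.553, 2.73, 0.0]
force: [-0.6, -0.5, -4.6]
opening: 0.0154
gripper_force: 60.1
```

```bash
python3 st.py
```

```text
14.65 pos [0.5376 0.0196 0.2709] psi 2.107 F [-0.58 -0.54 -4.64] T [-0.104  0.154  0.279] 0.0154 tilt [0.0004 0.0001] (array([-0.4, -0.2,  2.9]), array([ 0.  ,  0.  , -0.63]))
```

servo_tool(increments=[{"slide": [0,0,0],"dr": [0,0,0.01],"jaw": 1},{"slide": [0,0,0],"dr": [0,0,0.02],"jaw": 1}])

```text
t: 14.85
tool_pos: [0.5376, 0.0196, 0.2709]
orientation: [1.58, 2.715, 0.0]
force: [-0.6, 0.4, -5.9]
opening: 0.0157
gripper_force: 60.1
```

```bash
python3 st.py
```

```text
14.85 pos [0.5376 0.0196 0.2709] psi 2.0875 F [-0.61  0.42 -5.94] T [-0.081  0.242  0.285] 0.0157 tilt [0.0004 0.    ] (array([-0.4, -0.2,  2.9]), array([ 0.   ,  0.   , -0.649]))
```

servo_tool(increments=[{"slide": [0,0,0],"dr": [0,0,0.01],"jaw": 1},{"slide": [0,0,0],"dr": [0,0,0.02],"jaw": 1}])

```text
t: 15.05
tool_pos: [0.5376, 0.0196, 0.271]
orientation: [1.607, 2.699, 0.0]
force: [-0.4, 0.7, -4.6]
opening: 0.0155
gripper_force: 60.0
```

```bash
python3 st.py
```

```text
15.05 pos [0.5376 0.0196 0.271 ] psi 2.0675 F [-0.41  0.67 -4.57] T [-0.117  0.235  0.242] 0.0155 tilt [0.0005 0.    ] (array([-0.4, -0.2,  3. ]), array([ 0.   ,  0.   , -0.669]))
```

servo_tool(increments=[{"slide": [0,0,0],"dr": [0,0,0.01],"jaw": 1},{"slide": [0,0,0],"dr": [0,0,0.02],"jaw": 1}])

```text
t: 15.25
tool_pos: [0.5376, 0.0196, 0.2709]
orientation: [1.634, 2.683, 0.0]
force: [-1.1, 0.5, -5.0]
opening: 0.0154
gripper_force: 60.0
```

```bash
python3 st.py
```

```text
15.25 pos [0.5376 0.0196 0.2709] psi 2.0475 F [-1.06  0.48 -5.04] T [-0.132  0.223  0.223] 0.0154 tilt [0.0005 0.    ] (array([-0.4, -0.2,  2.9]), array([ 0.   ,  0.   , -0.689]))
```

servo_tool(increments=[{"slide": [0,0,0],"dr": [0,0,0.01],"jaw": 1},{"slide": [0,0,0],"dr": [0,0,0.02],"jaw": 1}])

```text
t: 15.45
tool_pos: [0.5376, 0.0196, 0.271]
orientation: [1.661, 2.666, 0.001]
force: [-1.0, 0.3, -6.7]
opening: 0.0156
gripper_force: 60.0
```

```bash
python3 st.py
```

```text
15.45 pos [0.5376 0.0196 0.271 ] psi 2.0274 F [-0.99  0.32 -6.7 ] T [-0.14   0.28   0.263] 0.0156 tilt [0.0005 0.0001] (array([-0.3, -0.2,  3. ]), array([ 0.   ,  0.   , -0.709]))
```

servo_tool(increments=[{"slide": [0,0,0],"dr": [0,0,0.01],"jaw": 1},{"slide": [0,0,0],"dr": [0,0,0.02],"jaw": 1}])

```text
t: 15.65
tool_pos: [0.5376, 0.0196, 0.2709]
orientation: [1.687, 2.65, 0.0]
force: [0.2, -0.2, -5.8]
opening: 0.0152
gripper_force: 60.0
```

```bash
python3 st.py
```

```text
15.65 pos [0.5376 0.0196 0.2709] psi 2.0074 F [ 0.24 -0.2  -5.77] T [-0.164  0.292  0.25 ] 0.0152 tilt [0.0004 0.    ] (array([-0.4, -0.1,  2.9]), array([ 0.   ,  0.   , -0.729]))
```

servo_tool(increments=[{"slide": [0,0,0],"dr": [0,0,0.01],"jaw": 1},{"slide": [0,0,0],"dr": [0,0,0.02],"jaw": 1}])

```text
t: 15.85
tool_pos: [0.5376, 0.0196, 0.2709]
orientation: [1.714, 2.632, 0.0]
force: [-0.5, -0.8, -5.3]
opening: 0.0157
gripper_force: 60.1
```

```bash
python3 st.py
```

```text
15.85 pos [0.5376 0.0196 0.2709] psi 1.9874 F [-0.53 -0.76 -5.31] T [-0.109  0.315  0.29 ] 0.0157 tilt [0.0005 0.    ] (array([-0.4, -0.1,  2.9]), array([ 0.   ,  0.   , -0.749]))
```

servo_tool(increments=[{"slide": [0,0,0],"dr": [0,0,0.01],"jaw": 1},{"slide": [0,0,0],"dr": [0,0,0.02],"jaw": 1}])

```text
t: 16.05
tool_pos: [0.5376, 0.0196, 0.271]
orientation: [1.74, 2.615, 0.0]
force: [-1.1, -0.2, -5.6]
opening: 0.0153
gripper_force: 60.2
```

```bash
python3 st.py
```

```text
16.05 pos [0.5376 0.0196 0.271 ] psi 1.9676 F [-1.13 -0.18 -5.62] T [-0.132  0.293  0.417] 0.0153 tilt [ 0.0006 -0.    ] (array([-0.4, -0.1,  3. ]), array([ 0.   ,  0.   , -0.769]))
```

servo_tool(increments=[{"slide": [0,0,0],"dr": [0,0,0.004],"jaw": 1}])

```text
t: 16.15
tool_pos: [0.5376, 0.0196, 0.271]
orientation: [1.745, 2.612, 0.0]
force: [0.0, 0.2, -5.6]
opening: 0.0158
gripper_force: 60.2
```

```bash
python3 st.py
```

```text
16.15 pos [0.5376 0.0196 0.271 ] psi 1.9638 F [ 0.02  0.21 -5.62] T [-0.146  0.24   0.505] 0.0158 tilt [0.0005 0.    ] (array([-0.4, -0.1,  3. ]), array([ 0.   ,  0.   , -0.773]))
```

The torque rose from 0.25 to 0.42 and then 0.50 N·m within 0.02 rad, so the valve is at its stop. I'll back off within the play and draw the key out.

servo_tool(increments=[{"slide": [0,0,0],"dr": [0,0,-0.04],"jaw": 1},{"slide": [0,0,0],"dr": [0,0,-0.08],"jaw": 1},{"slide": [0,0,0],"dr": [0,0,-0.1],"jaw": 1},{"slide": [0,0,0],"dr": [0,0,-0.1],"jaw": 1}])

```text
t: 16.55
tool_pos: [0.5378, 0.0196, 0.2713]
orientation: [1.612, 2.696, 0.001]
force: [-1.6, 0.1, -3.0]
opening: 0.0156
gripper_force: 60.0
```

```bash
python3 st.py
```

```text
16.55 pos [0.5378 0.0196 0.2713] psi 2.0639 F [-1.58  0.11 -2.98] T [-0.016  0.319 -0.037] 0.0156 tilt [0.0012 0.0001] (array([-0.2, -0.3,  3.3]), array([ 0.001,  0.001, -0.673]))
```

servo_tool(increments=[{"slide": [0,0,-4],"dr": [0,0,0],"jaw": 1},{"slide": [0,0,-10],"dr": [0,0,0],"jaw": 1},{"slide": [0,0,-20],"dr": [0,0,0],"jaw": 1},{"slide": [0,0,-30],"dr": [0,0,0],"jaw": 1}])

```text
t: 16.95
tool_pos: [0.5378, 0.0196, 0.3023]
orientation: [1.611, 2.695, 0.001]
force: [0.4, -0.2, -3.6]
opening: 0.0154
gripper_force: 60.0
```

```bash
python3 st.py
```

```text
16.95 pos [0.5378 0.0196 0.3023] psi 2.064 F [ 0.43 -0.2  -3.57] T [-0.059 -0.038  0.005] 0.0154 tilt [0.0015 0.    ] (array([-0.2, -0.4, 34.3]), array([ 0.001,  0.001, -0.673]))
```

Run:
```python
from h import *
print(plan([.5376,.0196,.545],2.064),plan([.492,-.300,.545],2.7033))
```

```text
(array([-1.000e-01,  2.000e-01, -2.427e+02]), array([ 0.001,  0.001, -0.   ])) (array([-260. , -191.3, -242.7]), array([ 0.001,  0.001, -0.639]))
```

servo_tool(increments=[{"slide": [0,0,-40],"dr": [0,0,0],"jaw": 1},{"slide": [0,0,-85],"dr": [0,0,0],"jaw": 1},{"slide": [0,0,-130],"dr": [0,0,0],"jaw": 1},{"slide": [0,0,-175],"dr": [0,0,0],"jaw": 1},{"slide": [0,0,-215],"dr": [0,0,0],"jaw": 1},{"slide": [0,0,-237],"dr": [0,0,0],"jaw": 1},{"slide": [0,0,-243],"dr": [0,0,0],"jaw": 1},{"slide": [-20,-15,-243],"dr": [0.001,0.001,-0.06],"jaw": 1},{"slide": [-55,-40,-243],"dr": [0.001,0.001,-0.14],"jaw": 1},{"slide": [-90,-66,-243],"dr": [0.001,0.001,-0.24],"jaw": 1},{"slide": [-125,-92,-243],"dr": [0.001,0.001,-0.34],"jaw": 1},{"slide": [-160,-118,-243],"dr": [0.001,0.001,-0.44],"jaw": 1},{"slide": [-195,-143,-243],"dr": [0.001,0.001,-0.53],"jaw": 1},{"slide": [-225,-165,-243],"dr": [0.001,0.001,-0.6],"jaw": 1},{"slide": [-247,-182,-243],"dr": [0.001,0.001,-0.63],"jaw": 1},{"slide": [-260,-191,-243],"dr": [0.001,0.001,-0.639],"jaw": 1},{"slide": [-260,-191,-243],"dr": [0.001,0.001,-0.639],"jaw": 1},{"slide": [-260,-191,-243],"dr": [0.001,0.001,-0.639],"jaw": 1},{"slide": [-260,-191,-243],"dr": [0.001,0.001,-0.639],"jaw": 1}])

```text
t: 18.85
tool_pos: [0.4926, -0.2991, 0.5435]
orientation: [-0.682, -3.065, -0.001]
force: [0.2, -0.3, -3.9]
opening: 0.0154
gripper_force: 60.0
```

```bash
python3 side.py 5
python3 - <<'E'
from h import *
print(plan([.492,-.300,.445],2.7033))
E
```

```text
18.85 [ 0.49256684 -0.2990843   0.5435048 ] 2.7037925327770576 F [ 0.22 -0.33 -3.88] T [-0.006 -0.048 -0.004] 0.015416779717926259 [-1.28508023e-03  8.42596055e-04 -9.99998819e-01]
side 0.11 97 mid [ 0.4894 -0.2914] mean [ 0.4897 -0.2862  0.1296] size [0.04  0.039 0.03 ]
side 0.15 53 mid [ 0.4905 -0.2921] mean [ 0.4904 -0.2926  0.1757] size [0.014 0.01  0.038]
side 0.2 52 mid [ 0.4916 -0.2928] mean [ 0.4913 -0.2927  0.2226] size [0.013 0.01  0.039]
side 0.25 69 mid [ 0.49   -0.2931] mean [ 0.4901 -0.2936  0.2793] size [0.013 0.013 0.046]
top 0.11 53 mid [ 0.4937 -0.2897] mean [ 0.4914 -0.2865  0.1309] size [0.041 0.026 0.029]
top 0.15 26 mid [ 0.4929 -0.2926] mean [ 0.4921 -0.2907  0.1752] size [0.014 0.009 0.037]
top 0.2 36 mid [ 0.4931 -0.2922] mean [ 0.4926 -0.2904  0.2225] size [0.014 0.007 0.039]
top 0.25 41 mid [ 0.4921 -0.292 ] mean [ 0.491  -0.2906  0.2773] size [0.013 0.007 0.047]
(array([ 0. , -1.2, 98.9]), array([-0.   , -0.001,  0.001]))
```

View pics/side5.png

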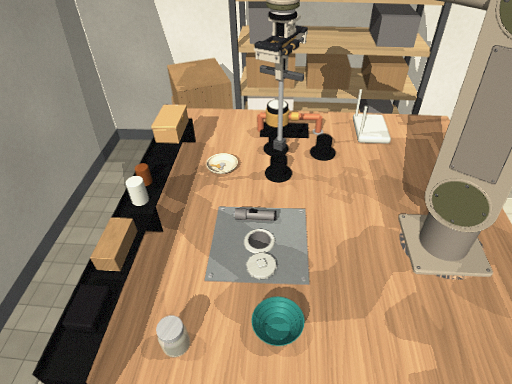

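The side view shows the key upright, with its socket at (280,145) just above the stand rim at (278,155). I'll lower it into the stand.

servo_tool(increments=[{"slide": [0,-0.8,15],"dr": [0,-0.001,0],"jaw": 1},{"slide": [0,-0.8,28],"dr": [0,-0.001,0],"jaw": 1},{"slide": [0,-0.8,36],"dr": [0,-0.001,0],"jaw": 1},{"slide": [0,-0.8,44],"dr": [0,-0.001,0],"jaw": 1},{"slide": [0,-0.8,50],"dr": [0,-0.001,0],"jaw": 1}])

```text
t: 19.45
tool_pos: [0.492, -0.3004, 0.4931]
orientation: [-0.683, -3.066, 0.0]
force: [0.0, -0.3, -4.0]
opening: 0.0157
gripper_force: 60.0
```

```bash
python3 st.py
```

```text
19.45 pos [ 0.492  -0.3004  0.4931] psi 2.7034 F [ 0.01 -0.25 -4.05] T [ 0.002 -0.061  0.031] 0.0157 tilt [-0.0004 -0.    ] (array([ 94.2, 308.8, 225.1]), array([-0.   , -0.   , -0.033]))
```

servo_tool(increments=[{"slide": [0,0,10],"dr": [0,0,0],"jaw": 1},{"slide": [0,0,20],"dr": [0,0,0],"jaw": 1},{"slide": [0,0,30],"dr": [0,0,0],"jaw": 1},{"slide": [0,0,40],"dr": [0,0,0],"jaw": 1},{"slide": [0,0,47],"dr": [0,0,0],"jaw": 1},{"slide": [0,0,51],"dr": [0,0,0],"jaw": 1},{"slide": [0,0,51],"dr": [0,0,0],"jaw": 1}])

```text
t: 20.15
tool_pos: [0.4919, -0.3006, 0.4422]
orientation: [-0.683, -3.066, -0.0]
force: [-0.2, -0.1, -3.7]
opening: 0.0156
gripper_force: 60.0
```

```bash
python3 st.py
```

```text
20.15 pos [ 0.4919 -0.3006  0.4422] psi 2.7032 F [-0.22 -0.08 -3.71] T [ 0.024  0.067 -0.011] 0.0156 tilt [-0.0009  0.0003] (array([ 94.2, 309. , 174.2]), array([-0.   , -0.001, -0.033]))
```

servo_tool(increments=[{"slide": [0,0,2],"dr": [0,0,0],"jaw": 1},{"slide": [0,0,4],"dr": [0,0,0],"jaw": 1},{"slide": [0,0,6],"dr": [0,0,0],"jaw": 1},{"slide": [0,0,7],"dr": [0,0,0],"jaw": 1},{"slide": [0,0,7],"dr": [0,0,0],"jaw": 1}], force=30)

```text
t: 20.65
tool_pos: [0.492, -0.3006, 0.4358]
orientation: [-0.683, -3.066, 0.0]
force: [0.2, -0.1, -3.9]
opening: 0.0158
gripper_force: 30.0
```

```bash
python3 st.py
```

```text
20.65 pos [ 0.492  -0.3006  0.4358] psi 2.7032 F [ 0.21 -0.15 -3.89] T [ 0.008  0.024 -0.03 ] 0.0158 tilt [-0.0001 -0.0003] (array([ 94.4, 309. , 167.7]), array([-0.   , -0.   , -0.033]))
```

servo_tool(increments=[{"slide": [0,0,0.7],"dr": [0,0,0],"jaw": 1},{"slide": [0,0,1.4],"dr": [0,0,0],"jaw": 1},{"slide": [0,0,1.4],"dr": [0,0,0],"jaw": 1}])

```text
t: 20.95
tool_pos: [0.4921, -0.3007, 0.4349]
orientation: [0.683, 3.066, -0.001]
force: [-1.1, 1.0, -1.6]
opening: 0.0156
gripper_force: 30.0
```

```bash
python3 st.py
```

```text
20.95 pos [ 0.4921 -0.3007  0.4349] psi 2.7033 F [-1.14  0.98 -1.65] T [-0.003  0.024 -0.006] 0.0156 tilt [ 0.0006 -0.0008] (array([ 94.7, 309. , 166.7]), array([-0.   ,  0.001, -0.033]))
```

The key touched the floor at the original height. Releasing it and retreating.

servo_tool(increments=[{"slide": [0,0,0],"dr": [0,0,0],"jaw": 0.8},{"slide": [0,0,0],"dr": [0,0,0],"jaw": 0.7},{"slide": [0,0,0],"dr": [0,0,0],"jaw": 0.4},{"slide": [0,0,0],"dr": [0,0,0],"jaw": 0.2},{"slide": [0,0,0],"dr": [0,0,0],"jaw": 0},{"slide": [0,0,0],"dr": [0,0,0],"jaw": 0},{"slide": [0,0,0],"dr": [0,0,0],"jaw": 0},{"slide": [0,0,0],"dr": [0,0,0],"jaw": 0},{"slide": [0,0,0],"dr": [0,0,0],"jaw": 0},{"slide": [0,0,0],"dr": [0,0,0],"jaw": 0},{"slide": [0,0,-20],"dr": [0,0,0],"jaw": 0},{"slide": [0,0,-50],"dr": [0,0,0],"jaw": 0},{"slide": [0,0,-85],"dr": [0,0,0],"jaw": 0},{"slide": [0,0,-110],"dr": [0,0,0],"jaw": 0},{"slide": [0,0,-115],"dr": [0,0,0],"jaw": 0},{"slide": [0,0,-115],"dr": [0,0,0],"jaw": 0},{"slide": [0,0,-115],"dr": [0,0,0],"jaw": 0}])

```text
t: 22.65
tool_pos: [0.492, -0.3006, 0.5478]
orientation: [-0.683, -3.065, -0.001]
force: [0.3, 0.3, -0.5]
opening: 0.0931
gripper_force: 0.0
```

```bash
python3 st.py
python3 - <<'E'
from h import *
P,im,d=snap('wrist','w6')
p=np.array([cast('',P,u,v,d=d[v,u]) for v in range(384) for u in range(512) if d[v,u]>0])
q=p[(abs(p[:,2]-.277)<.012)&(np.hypot(p[:,0]-.492,p[:,1]+.298)<.09)]
print(np.percentile(q[:,2],[5,50,95]));q=q[q[:,2]>np.median(q[:,2])-.004]
print(cv2.minAreaRect((q[:,:2]*1000).astype(np.float32)))
off=np.array([0.06893587,0.00014788,0.02065652]);Rt=Rd(np.pi/2)*R.from_euler('y',0.2537)
print(plan(np.array([.538,.021,.30])-Rt.apply(off),Rt=Rt))
E
```

```text
22.65 pos [ 0.492  -0.3006  0.5478] psi 2.7032 F [ 0.28  0.26 -0.52] T [ 0.003 -0.012  0.013] 0.0931 tilt [-0.0017  0.0009] (array([ 93.9, 308.9, 280. ]), array([ 0.   , -0.002, -0.033]))
[0.27460271 0.27714277 0.27848639]
((492.3029479980469, -300.5872497558594), (15.950411796569824, 137.67889404296875), 64.89431762695312)
(array([ 63.8, 245.5, 244.9]), array([-0.145,  0.223,  1.126]))
```

View pics/w6.png

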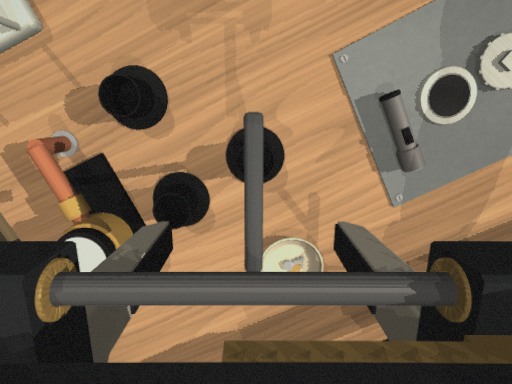

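The key stands upright and level in its stand: the bar centre is at (252,190) px, its top at 0.277 m. The flashlight and cap haven't moved. Handing in.

```bash
python3 -c "
from plant import *
print(close_job())"
```

```text
the job is handed in; nothing more can be done
None
```

The valve is turned clockwise to its stop (wrist torque peaked near 0.5 N·m), the key is back upright in its stand, the arm touched nothing else that I could see, and the job was handed in at about 23 s.

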